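Lift a spot plate onto the drying stand with the plate lifter

ROBOT

A 6-joint arm with a two-finger parallel gripper is mounted at the origin on a cart in front of the work surface, level with it; the furniture and walls round the work are solid. World frame = base frame: x ahead of the robot, y to its left, z up, the work surface at z = 0. Lengths are in m, angles in degrees, forces in N, time in s.
With the tool pointing down it reaches from about 0.375 to 0.75 m from the base axis. Payload 9 kg.
Tool frame: the origin (TCP) lies between the finger pads, 19 mm behind the fingertips; this is the grasp point; z points along the fingers, y is the line along which they close (so a half turn about z gives the same grasp; the last joint's range is limited). The gripper opens to 85 mm and grips with 20 to 120 N. Pads are 22 mm wide; open, the fingers measure 114 mm over their backs; the gripper's body (76 mm by 85 mm) begins 54 mm behind the grasp point. The pads swing forward as they close: fully open they stand 13 mm farther back than shut.
Start: joints at [55.709, 5.964, 5.575, 89.605, 0, 77.527], TCP at [0.223, 0.557, 0.25] pointing down, gripper open.
Joint ranges: [-171.21, 171.21], [-48.23, 106.86], [-62.78, 66.21], [-105.2, 120.99], [-86.42, 89.51], [-180, 180]. Speed limits (degrees/s): [127.2, 127.2, 147.25, 180, 180, 180].

INTERFACE

Orientations are given as [roll, pitch, yaw] about the fixed x, y, z axes, in that order (R = Rz(yaw) Ry(pitch) Rx(roll)).
In Python, from plant import robot, fingers, grab_frame, get_calibration, cut_out, mark_of gives the robot as it stands. Calls block until the motion is done:
- robot.move_pose(position, orientation): joint-space move of the TCP to a pose.
- robot.line_to(position, vel=0.15, rotation=None, guard=None): straight line of the TCP; rotation=None keeps the orientation; vel is the mean speed in m/s. With guard (N) it stops when the force on the tool has changed by that much, and returns True; else False.
- robot.goto_joints(angles): joint-space move.
- fingers.set_gripper(opening): finger opening in m; the grip force is fixed at half the most; returns when the fingers have stopped.
- robot.pause(seconds).
- robot.ik(position, orientation): joint angles nearest the present ones, or None.
- grab_frame(name): name is "scene" or "top"; returns the picture (420x560x3 uint8, blue, green, red); there is no depth.
- get_calibration(name): a dict with "vertical_fov" (degrees; the focal length in pixels is half the picture's height over the tangent of half this angle, whatever the lens; pixels are square), "cx", "cy" (the principal point, pixels), "rvec" (rotation vector, rad) and "tvec" (3), from world to camera coordinates, as OpenCV has them. Camera axes: x right, y down, z forward; pixel columns grow to the right and rows downward; lengths in m; the calibration is good to about 2 mm. A picture is of the moment at which its call begins. get_calibration takes no time and is no camera call.
A pose or a line that the arm cannot do raises robot.IKError and nothing moves.
- robot.job_done(): hands the job in; it is judged then, once.
Trained networks look in the newest picture that a camera, given by its name, has taken for a name from the list of things; names that differ only in an ending like _2 or _b are one class to them, and where a whole thing is asked for, a point or a joint stands for the part that bears it (a point fixed in the world has none). Each returns a list of dicts, best first, with "confidence" (0 to 1); they miss things now and then, are a little off and sometimes report something else, mostly with a low value. They report only what shows in the picture. A call takes as long as a camera call.
- cut_out(camera, target): "pixels" (420x560 bool, what is visible of it) and "uv" ([column, row] in pixels, amid what is visible of it).
- mark_of(camera, target): "uv" ([column, row] in pixels: a listed point, or the origin of a listed thing).
Readings, each from a call of its own:
- robot.get_time(): time.
- robot.get_q(): joint angles.
- robot.get_qvel(): joint speeds.
- robot.get_joint_torque(): joint torques, N m.
- robot.get_tool_pos(): TCP position.
- robot.get_tcp_rot(): TCP orientation.
- robot.get_ft_force(): force on the tool from outside, world axes, zero at the start.
- robot.get_torque(): the same for the moment, N m.
- robot.get_gripper_width(): finger opening in m.
- robot.get_gripper_force(): force on a finger pad.
Only numpy, scipy, OpenCV 4.12 (cv2) and the standard library are available. Lean on these libraries where they do the work, as an engineer would, in place of code of your own. Each camera call takes 0.05 s, during which the arm holds its last target. There are 200 camera calls.

TASK

Slide the blade of the plate lifter under the white spot plate, lift the plate level off the worktop and set it squarely on the drying stand, with all four feet on the two rails. Draw the lifter out and put it back on the worktop, standing on its blade. Do not touch the clean plate with the fingers, and leave the marker and the tape roll where they lie.

Things in the scene. Friction and masses are not known exactly. Their poses are not given: they have to be found in the camera images.
- spot_plate: White porcelain plate with six wells, 84 (x) x 124 (y) x 16 mm, 0.11-0.22 kg, loose. Four feet 10 mm across, 8 mm high, at x +-34, y +-52 mm: its flat underside is 8 mm above its support, open between the feet. A long side faces the robot; x points away from the robot within 0.3 rad. Origin: centre, at the soles of the feet; z up.
- lifter: Steel blade 100 x 50 x 2 mm flat on the worktop, loose, 0.1 kg, stands by itself. On a thin 24 mm wide shank an upright black grip, 32 (x) x 14 (y) mm, 42-92 mm up: take it from above, closing along y, TCP 70 mm up. Origin: blade underside below the grip; blade reaches from 22 mm behind to 78 mm ahead (+x, away from the robot within 0.25 rad).
- stand: Fixed sheet-steel stand, left or right of the lifter, plate on the other side. Base 100 (x) x 144 (y) x 4 mm; two flat rails along x, 100 mm long, tops 40 mm high, reaching 37 to 69 mm either side of the middle in y. Open front, back and between rails. A centred, parallel plate has its feet on the rails. Origin: centre of underside; x away from the robot within 0.3 rad.
- marker_black: Black marker pen, 147 mm long, 16 mm across, lying on the worktop behind the lifter and roughly along the robot's x. Bystander: leave it alone. Origin: centre of its underside.
- tape_roll: Roll of tape, 96 mm across and 25 mm high, lying flat at the right. Bystander: leave it alone. Origin: centre of its underside.

How it is judged (in metres and radians):
On the way, in this order (a step that is already met when the one before it is completed fails the run):
1. the plate rides on the lifter's blade, at least 20 mm above the worktop and clear of the stand (height (world z) of spot_plate above 0.02 m and contact force between spot_plate and lifter above 0.3 N and contact force between spot_plate and stand below 0.05 N and z of spot_plate in the frame of lifter above -0.012 m), for 0.2 s.
2. the plate stands on the stand's rails, off the lifter (height (world z) of spot_plate between 0.037 and 0.043 m and angle between spot_plate's own z axis and vertical below 0.04 rad and contact force between spot_plate and stand above 0.3 N and contact force between spot_plate and lifter below 0.05 N), for 0.2 s.
At the end, for the whole second after the job is handed in: The spot plate rests upright with its four feet on the stand's rails, its centre within 16 mm of the stand's in x and y and turned less than 0.2 rad from it (either way round); the lifter stands on its blade on the worktop, clear of plate and stand; both at rest (x of spot_plate in the frame of stand between -0.016 and 0.016 m and y of spot_plate in the frame of stand between -0.016 and 0.016 m and angle between the x axis of spot_plate and the x axis of stand, either way round below 0.2 rad and height (world z) of spot_plate between 0.037 and 0.043 m and angle between spot_plate's own z axis and vertical below 0.04 rad and linear speed of each of spot_plate, lifter below 0.02 m/s and height (world z) of lifter between -0.003 and 0.0025 m and angle between lifter's own z axis and vertical below 0.05 rad and contact force between lifter and spot_plate below 0.05 N and contact force between lifter and stand below 0.05 N); the robot touches nothing.
It fails at once if the fingers touch the plate (contact force between the fingers and spot_plate above 0.5 N).
It fails at once if the plate is tipped more than 0.25 rad (angle between spot_plate's own z axis and vertical above 0.25 rad).
It fails at once if the marker is moved more than 30 mm (distance of marker_black from where it was at the start of the episode above 0.03 m).
It fails at once if the tape roll is moved more than 30 mm (distance of tape_roll from where it was at the start of the episode above 0.03 m).
It also fails if it takes over 64 s, if anything falls off the work surface, if the arm or the gripper's body presses on something with over 40 N, if the wrist force passes 120 N, or if a joint passes its speed limit or range.

## Working session

There is one attempt and no reset: what is moved stays moved. The work goes in short steps, each a Python script; the robot and the scene stay as the last script left them, time stands still between calls to the robot, and variables do not carry over. Pictures are saved under pics/ and viewed, at most 10 in all, crops included, and the job is handed in when it is done.

```bash
ls; mkdir -p pics; cat > h.py <<'E'
import numpy as np, cv2
from plant import robot, fingers, grab_frame, get_calibration, cut_out, mark_of
def cam(n):
    c=get_calibration(n); f=210/np.tan(np.radians(c["vertical_fov"])/2)
    K=np.array([[f,0,c["cx"]],[0,f,c["cy"]],[0,0,1.]]); R=cv2.Rodrigues(np.array(c["rvec"],float))[0]
    return K,R,np.array(c["tvec"],float).ravel()
def unproj(n,uv,z):
    K,R,t=cam(n); o=-R.T@t
    d=R.T@np.linalg.inv(K)@np.array([uv[0],uv[1],1.]); return o+d*(z-o[2])/d[2]
def proj(n,P):
    K,R,t=cam(n); p=(np.atleast_2d(P)@R.T+t)@K.T; return p[:,:2]/p[:,2:]
E
python3 - <<'E'
from h import *
for n in("scene","top"):
    cv2.imwrite(f"pics/{n}0.png",grab_frame(n)); K,R,t=cam(n); print(n,K[0,0],K[:2,2],-R.T@t,R[2],get_calibration(n).keys())
    for o in("spot_plate","lifter","stand","marker_black","tape_roll"):
        m=mark_of(n,o); c=cut_out(n,o)
        print(o,[(x["confidence"],np.round(x["uv"]),np.round(unproj(n,x["uv"],0),3)) for x in m[:2]],[(x["confidence"],np.round(x["uv"]),x["pixels"].sum()) for x in c[:2]])
        if c: np.save(f"{n}_{o}.npy",c[0]["pixels"])
print(robot.get_time(),robot.get_tcp_rot())
E
```

```text
pics
plant.py
scene 381.06482269880064 [280.34367425 204.84713643] [-0.05214477 -0.84930004  0.64947232] [ 0.59800125  0.53323458 -0.5983773 ] dict_keys(['vertical_fov', 'cx', 'cy', 'rvec', 'tvec'])
spot_plate [(0.7, array([212., 173.]), array([0.581, 0.007, 0.   ])), (0.4, array([210., 219.]), array([ 0.421, -0.171,  0.   ]))] [(0.79, array([212., 168.]), np.int64(637))]
lifter [(0.62, array([209., 219.]), array([ 0.422, -0.167,  0.   ]))] [(0.57, array([211., 210.]), np.int64(716))]
stand [(0.89, array([304., 225.]), array([ 0.574, -0.377,  0.   ]))] [(0.8, array([300., 220.]), np.int64(1765))]
marker_black [(0.49, array([273., 184.]), array([ 0.663, -0.181,  0.   ]))] [(0.62, array([300., 222.]), np.int64(1702))]
tape_roll [(0.96, array([363., 281.]), array([ 0.507, -0.6  ,  0.   ]))] [(0.72, array([361., 287.]), np.int64(1042))]
top 441.3509531712327 [284.6059545  214.61956009] [ 0.32160057 -0.29959886  1.14281963] [ 0.19531112  0.0053833  -0.98072656] dict_keys(['vertical_fov', 'cx', 'cy', 'rvec', 'tvec'])
spot_plate [(0.77, array([173., 204.]), array([0.581, 0.003, 0.   ]))] [(0.67, array([175., 201.]), np.int64(1532))]
lifter [(0.61, array([236., 263.]), array([ 0.423, -0.166,  0.   ]))] [(0.8, array([236., 252.]), np.int64(749))]
stand [(0.85, array([310., 206.]), array([ 0.57 , -0.361,  0.   ]))] [(0.93, array([310., 206.]), np.int64(2112))]
marker_black [(0.68, array([246., 172.]), array([ 0.667, -0.189,  0.   ]))] [(0.49, array([244., 174.]), np.int64(250))]
tape_roll [(0.66, array([400., 230.]), array([ 0.505, -0.595,  0.   ]))] [(0.58, array([409., 218.]), np.int64(554))]
1.1 [1.79992653e+02 8.28458495e-04 1.58182876e+02]
```

```bash
python3 - <<'E'
import cv2
a=cv2.imread("pics/top0.png")[120:310,110:450]
cv2.imwrite("pics/t0c.png",cv2.resize(a,None,fx=2.35,fy=2.35,interpolation=cv2.INTER_CUBIC))
E
```

```text
(no output)
```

View pics/t0c.png

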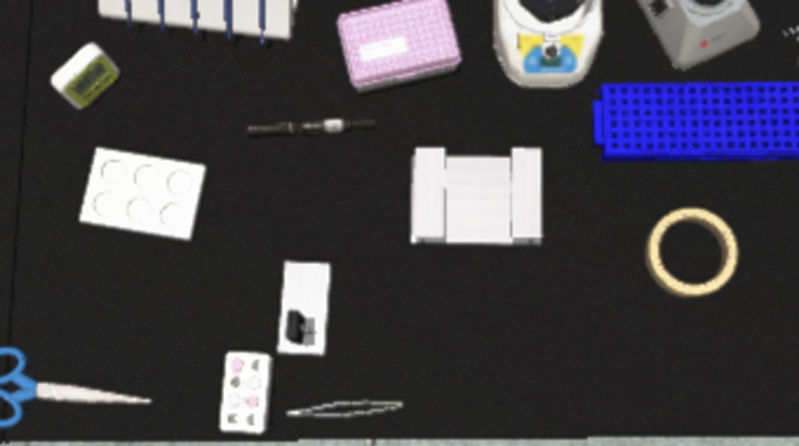

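View pics/scene0.png

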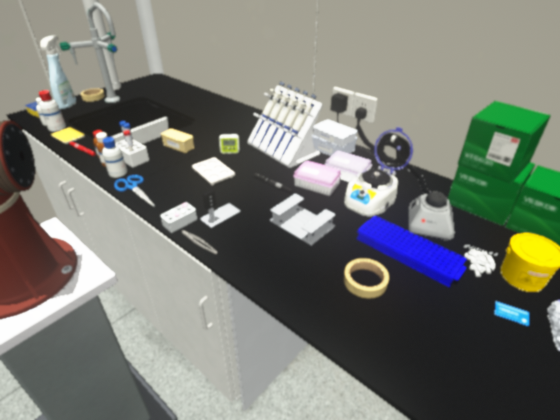

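```bash
cat > fit.py <<'E'
from h import *
from scipy.optimize import minimize
def box(x0,x1,y0,y1,z0,z1): return np.array([[x,y,z] for x in(x0,x1) for y in(y0,y1) for z in(z0,z1)])/1000.
PARTS={"spot_plate":[box(-42,42,-62,62,8,16)],
 "lifter":[box(-22,78,-25,25,0,2)],
 "stand":[box(-50,50,-72,72,0,4),box(-50,50,37,69,38,40),box(-50,50,-69,-37,38,40)]}
IGN={"spot_plate":[box(-42,42,-62,62,0,8)],"lifter":[box(-16,16,-12,12,0,92)],
 "stand":[box(-50,50,37,72,4,38),box(-50,50,-72,-37,4,38)]}
S=8
def place(B,p):
    c,s=np.cos(p[2]),np.sin(p[2]); Q=B.copy(); Q[:,0]=c*B[:,0]-s*B[:,1]+p[0]; Q[:,1]=s*B[:,0]+c*B[:,1]+p[1]; Q[:,2]+=p[3] if len(p)>3 else 0; return Q
def render(n,parts,p,roi):
    u0,v0,w,h=roi; im=np.zeros((h*S,w*S),np.uint8)
    for B in parts:
        q=cv2.convexHull(((proj(n,place(B,p))-[u0,v0]+.5)*S-.5).astype(np.float32))
        cv2.fillPoly(im,[np.round(q*16).astype(np.int32)],255,shift=4)
    return cv2.resize(im,(w,h),interpolation=cv2.INTER_AREA)/255.
def fit(n,img,o,p0,z=0.):
    g=cv2.cvtColor(img,cv2.COLOR_BGR2GRAY).astype(float)
    q=np.vstack([proj(n,place(B,(*p0,z))) for B in PARTS[o]]); a=np.floor(q.min(0)-10).astype(int); b=np.ceil(q.max(0)+10).astype(int)
    roi=(a[0],a[1],*(b-a)); G=g[a[1]:b[1],a[0]:b[0]]
    G=np.clip((G-25)/(np.percentile(G,75)*.95-25),0,1)
    def cost(p):
        p=(*p,z); M=render(n,PARTS[o],p,roi); I=render(n,IGN[o],p,roi)
        W=1-I*(1-M) if o!="lifter" else 1-cv2.dilate(I,np.ones((3,3)))
        return np.sum(W*np.abs(M-G)**2)
    best=None
    for s in (0,.15,-.15):
        sx=np.array([[0,0,0],[.012,0,0],[0,.012,0],[0,0,.1]])+np.array([*p0[:2],p0[2]+s])
        r=minimize(cost,sx[0],method="Nelder-Mead",options=dict(initial_simplex=sx,xatol=1e-4,fatol=1e-3))
        if best is None or r.fun<best.fun: best=r
    return best.x,best.fun
E
cat > f0.py <<'E'
from fit import *
for o,p0 in dict(spot_plate=(.581,.005,0),lifter=(.423,-.166,0),stand=(.572,-.368,0)).items():
    for n in("top","scene"):
        x,f=fit(n,cv2.imread(f"pics/{n}0.png"),o,p0); print(o,n,np.round(x,4),round(f,1))
E
python3 f0.py
```

```text
spot_plate top [ 0.5842  0.0074 -0.1799] 11.2
spot_plate scene [ 0.586   0.0104 -0.1535] 362.3
lifter top [ 0.427  -0.1726 -0.0611] 124.9
lifter scene [ 0.4232 -0.1781 -0.0503] 394.6Traceback (most recent call last):
  File "f0.py", line 4, in <module>
    x,f=fit(n,cv2.imread(f"pics/{n}0.png"),o,p0); print(o,n,np.round(x,4),round(f,1))
        ~~~^^^^^^^^^^^^^^^^^^^^^^^^^^^^^^^^^^^^^
  File "fit.py", line 30, in fit
    r=minimize(cost,sx[0],method="Nelder-Mead",options=dict(initial_simplex=sx,xatol=1e-4,fatol=1e-3))
    res = _minimize_neldermead(fun, x0, args, callback, bounds=bounds,
                               **options)
    fxr = func(xr)
    fx = function(np.copy(x), *(wrapper_args + args))
  File "fit.py", line 24, in cost
    p=(*p,z); M=render(n,PARTS[o],p,roi); I=render(n,IGN[o],p,roi)
                ~~~~~~^^^^^^^^^^^^^^^^^^
  File "fit.py", line 15, in render
    q=cv2.convexHull(((proj(n,place(B,p))-[u0,v0]+.5)*S-.5).astype(np.float32))
                       ~~~~^^^^^^^^^^^^^^
  File "h.py", line 11, in proj
    K,R,t=cam(n); p=(np.atleast_2d(P)@R.T+t)@K.T; return p[:,:2]/p[:,2:]
          ~~~^^^
  File "h.py", line 4, in cam
    c=get_calibration(n); f=210/np.tan(np.radians(c["vertical_fov"])/2)
ValueError: time passes only in moves, steps and waits
```

```bash
python3 - <<'E'
s=open('h.py').read()
s=s.replace("def cam(n):","import functools\n@functools.cache\ndef cam(n):"); open('h.py','w').write(s)
s=open('fit.py').read()
s=s.replace("np.percentile(G,75)*.95-25","np.percentile(G[NEAR>.5],70)*.95-25")
s=s.replace("    G=np.clip(","    NEAR=cv2.dilate(render(n,PARTS[o],(*p0,z),roi),np.ones((11,11)))\n    G=np.clip(")
s=s.replace("np.sum(W*","np.sum(NEAR*W*"); open('fit.py','w').write(s)
E
cat > f0.py <<'E'
from fit import *
vis=[cv2.imread(f"pics/{n}0.png") for n in("top","scene")]
out=[]
for k,n in enumerate(("top","scene")):
  img=vis[k]; big=cv2.resize(img,None,fx=4,fy=4,interpolation=cv2.INTER_CUBIC)
  for o,p0 in dict(spot_plate=(.584,.007,-.17),lifter=(.425,-.173,-.06),stand=(.572,-.368,0)).items():
    x,f=fit(n,img,o,p0); print(o,n,np.round(x,4),round(f,1))
    for B in PARTS[o]+(IGN[o] if o=="lifter" else []): cv2.polylines(big,[np.round((cv2.convexHull(proj(n,place(B,x)).astype(np.float32))+.5)*4-.5).astype(int)],True,(0,0,255),1)
  out.append(big)
cv2.imwrite("pics/fit.png",np.vstack([cv2.resize(out[0][620:1120,540:1380],(799,380)),cv2.resize(out[1][560:980,640:1380],(799,400))])[:599] if 0 else cv2.resize(out[0][600:1120,540:1380],(800,496)))
cv2.imwrite("pics/fit2.png",out[1][600:1000,720:1400])
E
python3 f0.py
```

```text
spot_plate top [ 0.5842  0.0073 -0.1775] 8.9
lifter top [ 0.4271 -0.1726 -0.0602] 13.9
stand top [ 0.5759 -0.3664 -0.018 ] 23.0
spot_plate scene [ 0.5848  0.0091 -0.1818] 24.7
lifter scene [ 0.4249 -0.1762 -0.0386] 50.0
stand scene [ 0.5744 -0.3661 -0.0197] 127.9
```

View pics/fit.png

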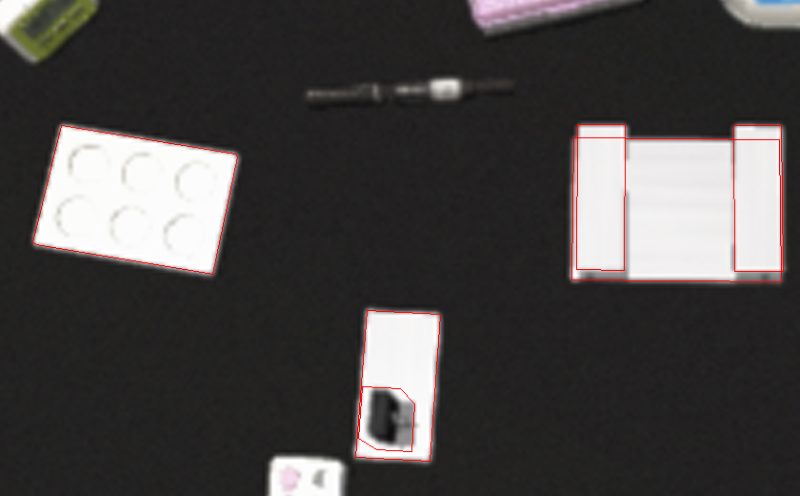

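View pics/fit2.png

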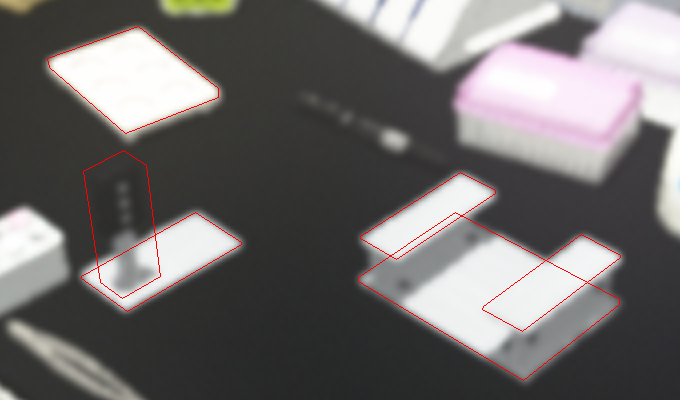

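```bash
cat >> h.py <<'E'
L0=np.array([.4268,-.173,-.058]); P=np.array([.5845,.008,-.179]); ST=np.array([.5755,-.3663,-.0185])
def off(p,dx): return np.array([p[0]+dx*np.cos(p[2]),p[1]+dx*np.sin(p[2]),p[2]])
def pose(p,z,flip): # lifter pose (x,y,yaw), blade underside z -> TCP position, orientation
    return [p[0],p[1],z+.07],[180,0,(np.degrees(p[2])+180*flip+180)%360-180]
APP=off(P,-.136); INS=off(P,-.059); DST=off(ST,-.059); OUT=off(ST,-.15)
E
python3 - <<'E'
from h import *
for f in(0,1):
    for p,z in((L0,.18),(L0,0),(APP,.05),(APP,.003),(INS,.003),(INS,.08),(DST,.08),(DST,.043),(OUT,.043)):
        q=robot.ik(*pose(p,z,f)); print(f,np.round(p,3),z,None if q is None else np.round(q))
E
```

```text
0 [ 0.427 -0.173 -0.058] 0.18 [-38. -19. -17.  91.   0. 145.]
0 [ 0.427 -0.173 -0.058] 0 [-38. -17. -34.  72.   0. 145.]
0 [ 0.451  0.032 -0.179] 0.05 [-13. -20. -32.  78.   0. 178.]
0 [ 0.451  0.032 -0.179] 0.003 [-13. -18. -36.  73.   0. 178.]
0 [ 0.526  0.019 -0.179] 0.003 [-12.  -4. -23.  71.   0. 178.]
0 [ 0.526  0.019 -0.179] 0.08 [-12.  -7. -17.  79.   0. 178.]
0 [ 0.517 -0.365 -0.018] 0.08 [-47.  12.   2.  80.   0. 134.]
0 [ 0.517 -0.365 -0.018] 0.043 [-47.  13.  -1.  76.   0. 134.]
0 [ 0.426 -0.364 -0.018] 0.043 [-54.   0. -15.  75.   0. 127.]
1 [ 0.427 -0.173 -0.058] 0.18 [-38. -19. -17.  91.   0. -35.]
1 [ 0.427 -0.173 -0.058] 0 [-38. -17. -34.  72.   0. -35.]
1 [ 0.451  0.032 -0.179] 0.05 [-13. -20. -32.  78.   0.  -2.]
1 [ 0.451  0.032 -0.179] 0.003 [-13. -18. -36.  73.   0.  -2.]
1 [ 0.526  0.019 -0.179] 0.003 [-12.  -4. -23.  71.   0.  -2.]
1 [ 0.526  0.019 -0.179] 0.08 [-12.  -7. -17.  79.   0.  -2.]
1 [ 0.517 -0.365 -0.018] 0.08 [-47.  12.   2.  80.   0. -46.]
1 [ 0.517 -0.365 -0.018] 0.043 [-47.  13.  -1.  76.   0. -46.]
1 [ 0.426 -0.364 -0.018] 0.043 [-54.   0. -15.  75.   0. -53.]
```

```bash
python3 - <<'E'
from h import *
a,o=pose(L0,.12,1); robot.move_pose(a,o)
robot.line_to(pose(L0,0,1)[0],vel=.15)
fingers.set_gripper(0.0)
print(robot.get_gripper_width(),robot.get_gripper_force(),robot.get_ft_force())
robot.line_to(pose(L0,.04,1)[0],vel=.1)
p,o=pose(APP,.04,1); robot.line_to(p,vel=.15,rotation=o)
robot.pause(.3)
for n in("top","scene"): cv2.imwrite(f"pics/{n}1.png",grab_frame(n))
print(robot.get_tool_pos(),robot.get_tcp_rot(),robot.get_ft_force(),robot.get_time())
from fit import *
for n in("top","scene"): print(fit(n,cv2.imread(f"pics/{n}1.png"),"lifter",APP,.04))
s=cv2.imread("pics/scene1.png")[130:260,130:290]; t=cv2.imread("pics/top1.png")[170:300,130:290]
cv2.imwrite("pics/c1.png",cv2.resize(np.hstack([s,t]),None,fx=2.5,fy=2.5,interpolation=cv2.INTER_CUBIC)); print(APP)
E
```

```text
0.013675914731575471 59.40710484981537 [0.03961771 0.62680864 1.73507076]
[0.45065807 0.03205896 0.10998024] [-1.79998719e+02 -3.67206026e-03  1.69725984e+02] [ 0.3523021   0.29213341 -0.90872058] 7.8583
(array([ 0.45198053,  0.03252499, -0.16722064]), np.float64(93.68076990009956))
(array([ 0.461271  ,  0.02642666, -0.16193418]), np.float64(143.7880790673656))
[ 0.45067298  0.03221421 -0.179     ]
```

View pics/c1.png

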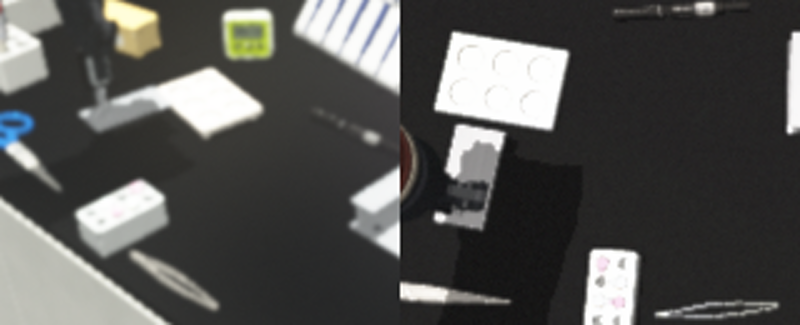

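```bash
python3 - <<'E'
from h import *
from fit import *
robot.line_to(pose(APP,.003,1)[0],vel=.08)
robot.pause(.2); f0=np.array(robot.get_ft_force())
print(robot.line_to(pose(INS,.003,1)[0],vel=.06,guard=4))
robot.pause(.2); print(np.array(robot.get_ft_force())-f0)
cv2.imwrite("pics/top2.png",grab_frame("top")); cv2.imwrite("pics/scene2.png",grab_frame("scene"))
for n in("top","scene"): print(fit(n,cv2.imread(f"pics/{n}2.png"),"spot_plate",P))
print(robot.get_tool_pos(),robot.get_time())
s=cv2.imread("pics/scene2.png")[130:260,130:290]; t=cv2.imread("pics/top2.png")[170:300,130:290]
cv2.imwrite("pics/c2.png",cv2.resize(np.hstack([s,t]),None,fx=2.5,fy=2.5,interpolation=cv2.INTER_CUBIC))
E
```

```text
False
[-1.81717583 -0.25875776 -0.19177576]
(array([ 0.58611065,  0.0058414 , -0.19384997]), np.float64(249.94293108164123))
(array([ 0.58601867,  0.00805993, -0.16352034]), np.float64(81.37311298402318))
[0.52638    0.0185089  0.07304872] 10.4
```

View pics/c2.png

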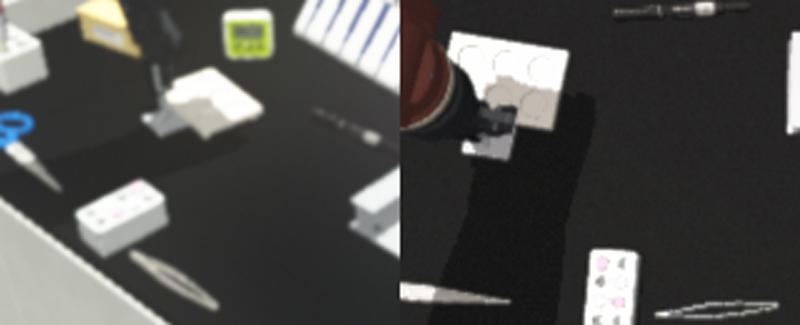

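```bash
python3 - <<'E'
from h import *
from fit import *
robot.line_to(pose(INS,.035,1)[0],vel=.03); robot.pause(.4)
f=np.array(robot.get_ft_force())
print(f,robot.get_torque(),robot.get_tool_pos(),robot.get_time())
for n in("top","scene"):
    cv2.imwrite(f"pics/{n}3.png",grab_frame(n)); print(fit(n,cv2.imread(f"pics/{n}3.png"),"spot_plate",P,.029))
s=cv2.imread("pics/scene3.png")[130:260,130:290]; t=cv2.imread("pics/top3.png")[170:300,130:290]
cv2.imwrite("pics/c3.png",cv2.resize(np.hstack([s,t]),None,fx=2.5,fy=2.5,interpolation=cv2.INTER_CUBIC))
E
```

```text
[-0.11136061 -1.1952514  -2.17247928] [ 0.06831672  0.10837263 -0.03696871] [0.52643531 0.01850115 0.10496547] 12.0167
(array([ 0.58649634,  0.00608775, -0.20672915]), np.float64(264.01346921345896))
(array([ 0.58568317,  0.00871467, -0.16584033]), np.float64(117.19469889252366))
```

View pics/c3.png

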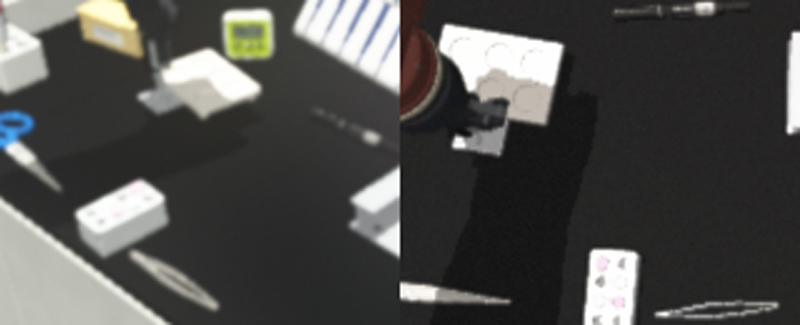

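```bash
python3 - <<'E'
from h import *
from fit import *
robot.line_to(pose(INS,.08,1)[0],vel=.06)
p,o=pose(DST,.08,1); robot.line_to(p,vel=.08,rotation=o)
robot.line_to(pose(DST,.06,1)[0],vel=.04); robot.pause(.3)
print(robot.get_ft_force(),robot.get_tool_pos(),robot.get_time())
for n in("top","scene"):
    cv2.imwrite(f"pics/{n}4.png",grab_frame(n)); print(fit(n,cv2.imread(f"pics/{n}4.png"),"spot_plate",ST,.054))
s=cv2.imread("pics/scene4.png")[140:270,220:380]; t=cv2.imread("pics/top4.png")[150:280,230:390]
cv2.imwrite("pics/c4.png",cv2.resize(np.hstack([s,t]),None,fx=2.5,fy=2.5,interpolation=cv2.INTER_CUBIC))
E
```

```text
[-0.28219499 -0.81112194 -2.09244564] [ 0.51658937 -0.36529856  0.13024053] 18.9167
(array([ 0.58700829, -0.35516162, -0.00678605]), np.float64(567.7599438594617))
(array([ 0.57245737, -0.38204562, -0.01787209]), np.float64(339.1974640034848))
```

View pics/c4.png

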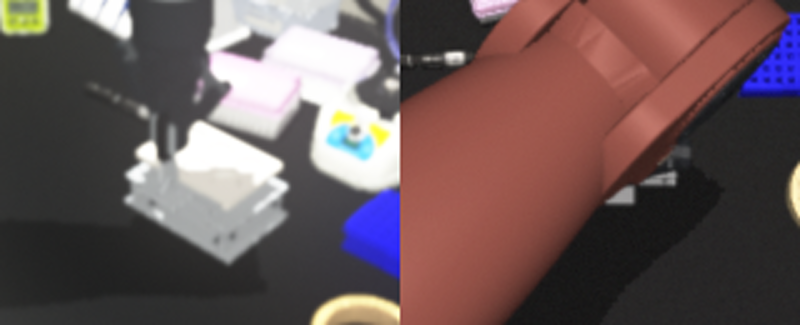

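```bash
python3 - <<'E'
from h import *
from fit import *
print((proj("scene",place(box(-42,42,-62,62,16,16),(*ST,.054)))-[220,140])*2.5)
E
```

```text
[[227.664242   198.43450612]
 [227.664242   198.43450612]
 [134.63379427 147.56649279]
 [134.63379427 147.56649279]
 [279.68543609 160.26716909]
 [279.68543609 160.26716909]
 [187.69997191 114.30078105]
 [187.69997191 114.30078105]]
```

```bash
python3 - <<'E'
from h import *
robot.line_to(pose(DST,.0425,1)[0],vel=.025); robot.pause(.4)
f=np.array(robot.get_ft_force()); print(f,robot.get_tool_pos())
print(robot.line_to(pose(OUT,.0425,1)[0],vel=.06,guard=5))
robot.pause(.2);print(np.array(robot.get_ft_force())-f,robot.get_tool_pos(),robot.get_time())
from fit import *
for n in("top","scene"): cv2.imwrite(f"pics/{n}5.png",grab_frame(n))
s=cv2.imread("pics/scene5.png")[140:270,220:380]; t=cv2.imread("pics/top5.png")[150:280,230:390]
cv2.imwrite("pics/c5.png",cv2.resize(np.hstack([s,t]),None,fx=2.5,fy=2.5,interpolation=cv2.INTER_CUBIC))
E
```

```text
[ 0.25058235  0.06308991 -1.59392648] [ 0.51652016 -0.3652368   0.11256168]
False
[0.46086264 0.39348253 0.08940949] [ 0.42564135 -0.36347521  0.11244372] 22.1333
```

View pics/c5.png

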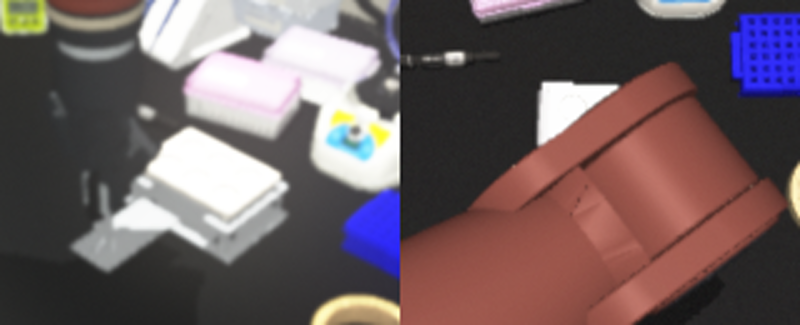

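```bash
python3 - <<'E'
from h import *
p,o=pose(L0,.0425,1); robot.line_to(p,vel=.12,rotation=o)
robot.line_to(pose(L0,.006,1)[0],vel=.08); robot.pause(.2)
print(robot.line_to(pose(L0,-.002,1)[0],vel=.015,guard=3),robot.get_tool_pos(),robot.get_ft_force())
fingers.set_gripper(.05); robot.pause(.2)
robot.line_to(pose(L0,.10,1)[0],vel=.1)
robot.goto_joints([55.709,5.964,5.575,89.605,0,77.527]); robot.pause(.3)
for n in("top","scene"): cv2.imwrite(f"pics/{n}6.png",grab_frame(n))
print(robot.get_time())
from fit import *
for n in("top","scene"):
    im=cv2.imread(f"pics/{n}6.png"); print(n,fit(n,im,"spot_plate",ST,.04),fit(n,im,"lifter",L0))
s=cv2.imread("pics/scene6.png")[140:270,190:350]; t=cv2.imread("pics/top6.png")[160:290,210:370]
cv2.imwrite("pics/c6.png",cv2.resize(np.hstack([s,t]),None,fx=2.5,fy=2.5,interpolation=cv2.INTER_CUBIC))
E
```

```text
True [ 0.42689644 -0.17316435  0.07015092] [-0.25910007 -1.00198348  4.1042381 ]
30.1
top (array([ 0.57575328, -0.36393845, -0.03493186]), np.float64(353.15510255609314)) (array([ 0.42736943, -0.17270368, -0.04834111]), np.float64(13.872771372303507))
scene (array([ 0.57438394, -0.36967371, -0.01890622]), np.float64(214.1891631301413)) (array([ 0.42469522, -0.17610011, -0.05269623]), np.float64(42.109315666946245))
```

View pics/c6.png

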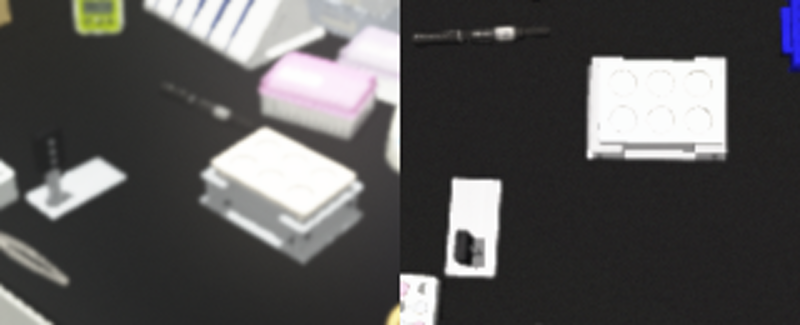

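```bash
python3 - <<'E'
from h import *
c=unproj("top",((660.7-400+.5)/2.5-.5+210,(101+.5)/2.5-.5+160),.056)[:2]-ST[:2]
print(c)
robot.job_done()
E
```

```text
[-0.00077091 -0.001841  ]
the job is handed in; nothing more can be done
```

The spot plate is on the drying stand, about 2 mm off centre by the last picture. The lifter is back on the worktop standing on its blade, and the marker and tape roll were left alone. I handed the job in at about 30 s, but the hand-in call returned no verdict.

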